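Hold the seed box's spring lid open at the mark

TASK

Take the dark wooden grip on the seed box's spring lid and draw the whole box gently along its board until you feel it come up against the front stop, with the lid still shut. Then, with the box against the stop, pull the lid on until its white pointer is level with the red marker clip (within the clip's width), and finish holding it there so I can take a seed tin out: do not let go, the spring would shut it. Leave the pot, spray bottle, scoop and clear dome where they stand.

Things in the scene. Friction and masses are not known exactly. Their poses are not given: they have to be found in the camera images.
- board: fixed plywood runner board, 400 x 160 x 15 mm; origin at the centre of its underside, z up, x along its length. Its -x end is the one nearer the robot: everything is drawn towards the board's -x. The front stop is a dark cross batten 15 mm thick, top 37 mm above the ledge, its stop face 110 mm from the origin on the -x side; a thinner batten of the same height stands at the far end. The box sits on the board between the two.
- seedbox (a joint): travel of the wooden seed box (240 long x 130 wide, rim rails 91 mm above the ledge, 0.5 to 1 kg) along the board towards board -x, in m: 0 = at the back, 0.060 = against the front stop. It starts between 0 and 0.030. It slides with about 3 N of friction and stays where it is left.
- lid (a joint): travel of the light wooden lid (236 x 105 x 8 mm, top 84 mm above the ledge) relative to the box, towards board -x, in m: 0 = shut, 0.130 = end of travel. A spring shuts it: about 8 N is needed before it starts to move, then 0.45 N more per 10 mm (about 12.5 N at 0.100). So a gentle pull on the grip moves the whole box with the lid shut; once the box is against the stop, the pull rises from about 3 N to 8 N and the lid starts to open.
- grip (a point): centre of the dark wooden grip block standing on the lid, on the box's centre line: 22 mm along board x, 40 mm along board y, 42 mm tall; this point is 105 mm above the ledge, the block's top 126 mm, the lid's top 84 mm. Free space all round it above the lid. It moves with the lid; 90 mm nearer the board's -x end than the pointer. Axes as the board's.
- pointer (a point): top face of the white pointer bar on the lid (6 mm along board x, 36 mm along board y, at the lid's board -y edge, 90 mm above the ledge), at its outer part, centred on its width. It moves with the lid. Axes as the board's.
- mark (a point): the mark: the mid-width line of the red clip (12 mm along board x, 14 mm along board y, 26 mm tall) clamped tight on the outside of the box's board -y wall. The point lies on the box's rail at the pointer's line of travel, 90 mm above the ledge. It moves with the box; its distance from the pointer of the shut lid, along board -x, varies from 45 to 105 mm and is how far the lid must open. Axes as the board's.
- pot: bystander: empty teal ceramic pot, 120 mm across, 105 mm tall; origin at the centre of its underside
- spray: bystander: green plastic spray bottle with white head, 72 mm across, 200 mm tall; origin at the centre of its underside
- scoop: bystander: aluminium scoop, 200 x 62 x 32 mm, lying; origin under the back of the pan, pan to +x, handle to -x
- dome: bystander: clear acrylic propagator dome, 220 x 150 x 100 mm with a green vent knob on top; origin at the centre of its underside

How it is judged:
By the outcome, as a careful person would: the job done as asked, in the order asked, and still so for the second after the job is handed in, while the arm keeps its last pose, push and grip.
It also fails if it takes over 48 s, if anything falls off the work surface, if the arm or the gripper's body presses on something with over 40 N, if the wrist force passes 120 N, or if a joint passes its speed limit or range.

ROBOT

A 6-joint arm with a two-finger parallel gripper is mounted at the origin on the work surface. World frame = base frame: x ahead of the robot, y to its left, z up, the work surface at z = 0. Lengths are in m, angles in rad, forces in N, time in s.
With the tool pointing down it reaches from about 0.3 to 1 m from the base axis. Payload 5.1 kg.
Tool frame: the origin (TCP) lies on the centre line of the jaws, within the pads' length; the fingertips stand 19 mm ahead of it and the grasp point (between the pads) is the TCP; z points along the fingers, y is the direction in which the jaws open and shut (so a half turn about z gives the same grasp; the last joint's range is limited). The gripper opens to 95 mm and grips with 3 to 60 N. Pads are 20 mm wide; open, the fingers measure 119 mm over their backs; the gripper's body (75 mm by 180 mm) begins 59 mm behind the grasp point.
Start: joints at [-1.225, 0.124, 1.65, -0, 1.367, -0.083], TCP at [0.27, -0.591, 0.234] pointing down, gripper open.
Joint ranges: [-2.61, 2.61], [-1.02, 2.33], [0.03, 2.71], [-1.35, 4.49], [0.32, 2.68], [-2.91, 2.91]. Speed limits (rad/s): [2.57, 2.57, 3.14, 3.14, 3.14, 3.14].

INTERFACE

Orientations are given as a rotation vector (axis times angle).
In Python, from station import read_state, read_camera, calibration, close_job, trace gives the robot as it stands.
- The arm moves only by the tool drive_tool, never from a script. Its argument "plan" is a list of rows, each a list of 7 numbers: the finger opening in m, from 0 to 0.0951, then the shift along the world's x, y, z in m, then the turn, a rotation vector about the world's x, y, z in degrees. A call has exactly 8 rows; each row is the pose to reach, as a shift and turn from the pose commanded when the call began; what a row does not reach only later rows make up. A row lasts 1/12 s, in which the tool goes at most 41.7 mm and 7.16 degrees, less where a joint would pass 70% of its speed; a pose out of reach is approached as far as the arm can. A call with a gripper value outside its range is refused whole. The fingers move at their own pace and stop on an object; the grip force is fixed at half the most. Time passes only in rows, so rows that repeat a pose let the fingers close, or fill a call up. It gives the time, the measured TCP pose, the force and the opening at its end, in the units of the state.
- read_state(): the state, without advancing time (a new reading comes with each control period).
- read_camera(name): name is "scene" or "top" or "wrist"; returns the picture (384x512x3 uint8, red, green, blue); there is no depth.
- calibration(name): a dict with "K" (3x3 intrinsics, pixels), "world_from_camera" (4x4, takes a point from camera to world coordinates); the wrist camera has in their place "mount" (4x4, takes a point from camera to tool coordinates, whose origin is the TCP and whose axes are the flange's). Camera axes: x right, y up, looking along -z (the intrinsics and any distortion apply to the point x, -y, -z); pixel columns grow to the right and rows downward; lengths in m; the calibration is good to about 2 mm. A picture is of the moment at which its call begins: read the wrist's pose just before it. calibration takes no time and is no camera call.
- close_job(): hands the job in, once; it reports no verdict.
Trained networks look in the newest picture that a camera, given by its name, has taken for a name from the list of things; names that differ only in an ending like _2 or _b are one class to them, and where a whole thing is asked for, a point or a joint stands for the part that bears it (a point fixed in the world has none). Each returns a list of dicts, best first, with "conf" (0 to 1); they miss things now and then, are a little off and sometimes report something else, mostly with a low value. They report only what shows in the picture. A call takes as long as a camera call.
- trace(query, camera): "pixels" (384x512 bool, what is visible of it) and "bbox" ([centre column, centre row, width, height] in pixels, round what is visible of it).
The state is a dict: "clock": time; "joint_pos": joint angles; "joint_vel": joint speeds; "joint_efforts": joint torques, N m; "ee_pos": TCP position; "eef_rot": TCP orientation; "wrist_force": force on the tool from outside, world axes, zero at the start; "wrist_torque": the same for the moment, N m; "grip_width": finger opening in m.
Only numpy, scipy, OpenCV 4.12 (cv2) and the standard library are available. Lean on these libraries where they do the work, as an engineer would, in place of code of your own. Each camera call takes 0.05 s, during which the arm holds its last target. There are 200 camera calls.

## Working session

There is one attempt and no reset: what is moved stays moved. The work goes in short steps, Python scripts to look and compute and a tool call to move; the robot and the scene stay as the last step left them, time stands still between calls to the robot, and variables do not carry over. Pictures are saved under pics/ and viewed, about 8 in all and at most 12, crops included, and the job is handed in when it is done.

Besides the shell and the picture viewer there is one more tool, called after "Request:" as name(argument=value, ...) on one line, values as JSON. drive_tool: Moves the arm, as the interface text tells. Its arguments: {"type":"object","properties":{"plan":{"type":"array"}},"required":["plan"]}

```bash
mkdir -p pics; ls; cat > h.py <<'E'
import numpy as np, cv2
from station import *
from scipy.spatial.transform import Rotation as R
def cam(name):
    c=calibration(name); K=np.array(c["K"])
    if "world_from_camera" in c: return K,np.array(c["world_from_camera"]),c
    s=read_state(); T=np.eye(4); T[:3,:3]=R.from_rotvec(s["eef_rot"]).as_matrix(); T[:3,3]=s["ee_pos"]
    return K,T@np.array(c["mount"]),c
def ray(K,T,u,v):
    d=np.linalg.inv(K)@[u,v,1]; d=T[:3,:3]@(d*[1,-1,-1]); return T[:3,3],d
def atz(K,T,u,v,z):
    o,d=ray(K,T,u,v); return o+d*(z-o[2])/d[2]
def proj(K,T,p):
    q=T[:3,:3].T@(np.array(p)-T[:3,3]); q=K@(q*[1,-1,-1]); return q[:2]/q[2]
def save(img,n): cv2.imwrite("pics/"+n,img[:,:,::-1])
E
python3 - <<'E'
from h import *
for n in("scene","top"):
    K,T,c=cam(n); print(n,c.keys(),K.round(1).tolist(),T.round(3).tolist())
    save(read_camera(n),n+"0.png")
    for q in("board","seedbox","lid","grip","pointer","mark"):
        for r in trace(q,n)[:2]: print(q,round(r["conf"],2),np.round(r["bbox"],1))
print(cam("wrist")[2]); print(read_state())
E
```

```text
pics
scene dict_keys(['K', 'world_from_camera']) [[365.1, 0.0, 248.6], [0.0, 365.1, 194.1], [0.0, 0.0, 1.0]] [[-0.817, -0.444, 0.367, 0.937], [0.576, -0.644, 0.504, 0.513], [0.013, 0.624, 0.782, 0.876], [0.0, 0.0, 0.0, 1.0]]
board 0.83 [202.7 205.9 137.6 100.4]
seedbox 0.57 [185.2 208.3 102.8  82.6]
lid 0.96 [183.7 199.8  87.4  69. ]
grip 0.74 [184.4 197.4  88.6  62.2]
pointer 0.7 [185.1 201.4  92.1  61.1]
top dict_keys(['K', 'world_from_camera']) [[355.3, 0.0, 262.1], [0.0, 355.3, 190.0], [0.0, 0.0, 1.0]] [[0.026, 0.991, -0.132, 0.446], [-1.0, 0.027, -0.0, -0.011], [0.003, 0.132, 0.991, 1.041], [0.0, 0.0, 0.0, 1.0]]
board 0.73 [293.1 169.7  62.7 138.9]
seedbox 0.92 [291.9 142.8  55.1  93.1]
lid 0.95 [293.4 140.6  44.9  83.1]
lid 0.65 [294.5 167.   65.3 143.2]
grip 0.86 [290.8 140.9  41.   86. ]
pointer 0.96 [292.7 141.7  36.8  84. ]
mark 0.33 [135.1 208.6  45.3  45.1]
{'K': array([[323.52724995,   0.        , 256.23683748],
       [  0.        , 323.52724995, 195.47009786],
       [  0.        ,   0.        ,   1.        ]]), 'mount': array([[-6.72814904e-04,  9.66986091e-01,  2.548
[... 305 characters left out ...]
.7, 'joint_pos': array([-1.22462105e+00,  1.23774805e-01,  1.65025408e+00,  8.93017912e-06,
        1.36750992e+00, -8.25791535e-02]), 'joint_vel': array([ 9.79092971e-04,  3.78279159e-05,  1.00597961e-04,  1.91630455e-03,
       -1.12433281e-03, -2.73727095e-04]), 'joint_efforts': array([ 2.07520220e-04, -4.17438483e+01, -3.60131872e+01,  7.73760723e-02,
        4.27616725e-02, -8.67947080e-06]), 'ee_pos': array([ 0.27021986, -0.59117549,  0.23369971]), 'eef_rot': array([3.06962825e+00, 6.68325220e-01, 2.47355897e-05]), 'wrist_force': array([ 0.3288415 ,  0.62782102, -0.19932644]), 'wrist_torque': array([-3.44153146e-02,  1.80658454e-02, -4.99882337e-05]), 'grip_width': 0.09500542822121374}
```

```bash
python3 - <<'E'
import cv2,numpy as np
a=cv2.imread("pics/top0.png"); b=cv2.imread("pics/scene0.png")
a1=cv2.resize(a[80:280,200:360],None,fx=3,fy=3,interpolation=2)
b1=cv2.resize(b[140:290,110:290],None,fx=2,fy=2,interpolation=2)
cv2.imwrite("pics/a1.png",a1)
cv2.imwrite("pics/ab.png",np.hstack([cv2.resize(a,(400,300)),cv2.resize(b,(400,300))]))
E
```

```text
(no output)
```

View pics/a1.png

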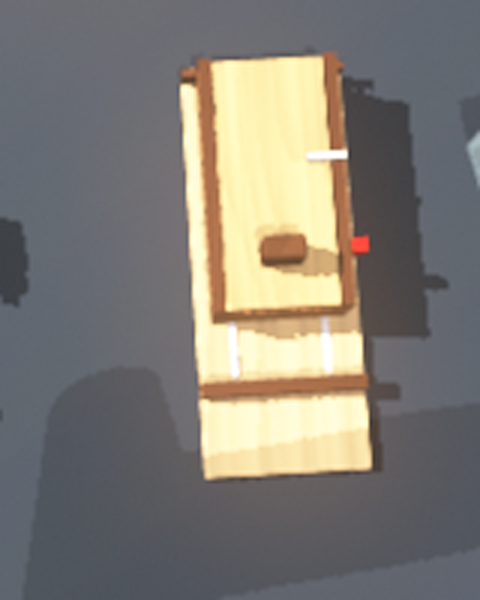

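View pics/ab.png

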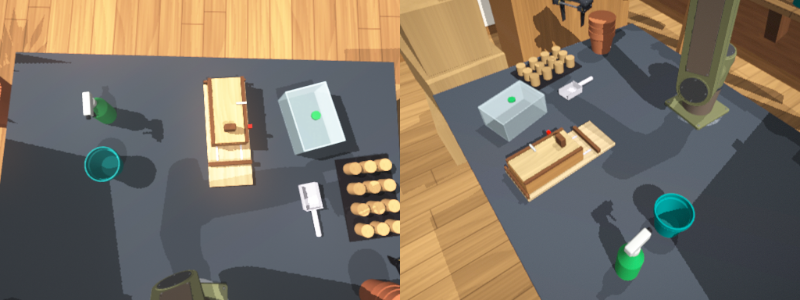

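The top view (crop ×3 from (200,80)) shows the grip at full-image pixel (294,163), the pointer at (309,132) and the red clip at (320,161). The dome and scoop stand to the right, the pot and spray to the left. I'll locate these by colour and triangulate.

```bash
python3 - <<'E'
from h import *
K,T,_=cam("top")
f=lambda x,y:(200+x/3,80+y/3)
# board near-end corners (top face z=.015), stop batten top near, rails
for n,(x,y),z in [("boardL",(205,478),.015),("boardR",(372,469),.015),("batL",(201,385),.037),("batR",(368,378),.037),("grip",(283,245),.126),("ptr",(327,155),.09),("clip",(361,243),.09),
 ("railLtop",(202,62),.091),("railLbot",(217,316),.091),("railRtop",(332,57),.091),("railRbot",(350,306),.091)]:
    print(n,atz(K,T,*f(x,y),z).round(4))
im=cv2.cvtColor(cv2.imread("pics/scene0.png"),cv2.COLOR_BGR2HSV)
m=((im[...,0]<6)|(im[...,0]>174))&(im[...,1]>200)&(im[...,2]>150); v,u=np.where(m); k=(v>140)&(v<290)&(u>110)&(u<290); print("clip px scene",u[k].mean(),v[k].mean(),k.sum())
K2,T2,_=cam("scene"); print("proj clip",proj(K2,T2,atz(K,T,*f(361,243),.09)),"grip",proj(K2,T2,atz(K,T,*f(283,245),.126)))
E
```

```text
boardL [ 0.4401 -0.0322  0.015 ]
boardR [ 0.4528 -0.1915  0.015 ]
batL [ 0.5271 -0.0259  0.037 ]
batR [ 0.5379 -0.1836  0.037 ]
grip [ 0.6446 -0.0933  0.126 ]
ptr [ 0.738  -0.1359  0.09  ]
clip [ 0.6562 -0.1676  0.09  ]
railLtop [ 0.8238 -0.0186  0.091 ]
railLbot [ 0.5854 -0.038   0.091 ]
railRtop [ 0.832  -0.1395  0.091 ]
railRbot [ 0.5977 -0.1578  0.091 ]
clip px scene 189.8 169.1 20
proj clip [189.20392886 169.26479488] grip [204.82336048 175.11363565]
```

Request:
drive_tool(plan=[[0.095,0,0,0.04,0,0,0],[0.095,0,0.01,0.08,0,0,-3],[0.095,0.02,0.04,0.09,0,0,-6],[0.095,0.045,0.07,0.09,0,0,-9],[0.095,0.07,0.1,0.09,0,0,-12],[0.095,0.094,0.13,0.09,0,0,-15],[0.095,0.118,0.16,0.09,0,0,-18],[0.095,0.142,0.19,0.09,0,0,-20]])

```text
clock: 1.37
ee_pos: [0.413, -0.3996, 0.324]
eef_rot: [3.139, 0.121, 0.001]
wrist_force: [0.2, -1.0, -0.6]
grip_width: 0.0955
```

Request:
drive_tool(plan=[[0.095,0.024,0.032,0,0,0,0],[0.095,0.048,0.064,0,0,0,0],[0.095,0.072,0.096,0,0,0,0],[0.095,0.096,0.128,0,0,0,0],[0.095,0.12,0.16,0,0,0,0],[0.095,0.144,0.192,0,0,0,0],[0.095,0.168,0.224,-0.01,0,0,0],[0.095,0.192,0.256,-0.02,0,0,0]])

```text
clock: 2.03
ee_pos: [0.6056, -0.1434, 0.3047]
eef_rot: [3.138, 0.125, 0.004]
wrist_force: [0.7, -1.4, -0.2]
grip_width: 0.0947
```

Request:
drive_tool(plan=[[0.095,0.02,0.026,-0.01,0,0,0],[0.095,0.041,0.052,-0.02,0,0,0],[0.095,0.041,0.052,-0.05,0,0,0],[0.095,0.041,0.052,-0.08,0,0,0],[0.095,0.041,0.052,-0.08,0,0,0],[0.095,0.041,0.052,-0.08,0,0,0],[0.095,0.041,0.052,-0.08,0,0,0],[0.095,0.041,0.052,-0.08,0,0,0]])

```text
clock: 2.7
ee_pos: [0.6464, -0.0939, 0.2268]
eef_rot: [3.138, 0.124, 0.007]
wrist_force: [-0.3, -0.1, 0.3]
grip_width: 0.095
```

```bash
python3 - <<'E'
from h import *
s=read_state(); print(s["clock"],s["ee_pos"],s["eef_rot"],s["wrist_force"],s["joint_pos"])
save(read_camera("wrist"),"w1.png")
E
```

```text
2.7 [ 0.64635287 -0.09386541  0.22678954] [3.13799154 0.12408757 0.00678723] [-0.31306003 -0.13219232  0.29456797] [-2.26387920e-01  1.32162956e-01  1.65274320e+00  3.55489505e-05
  1.35221604e+00  1.26535470e+00]
```

View pics/w1.png

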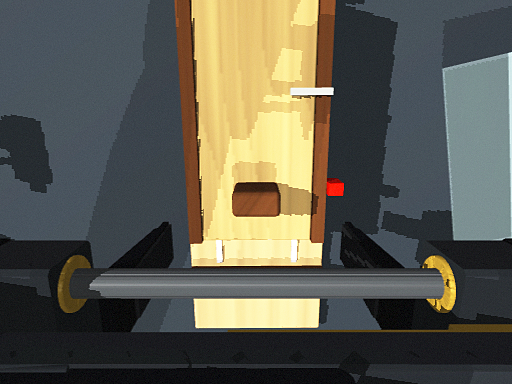

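The wrist view shows the grip at columns 232–280 and rows 183–216. The white pointer is at (312,91), the red clip at (336,187), and the stop batten is at row 265, with the view aligned to the board.

```bash
cat >> h.py <<'E'
b=np.radians(4.6); ex=np.array([np.cos(b),np.sin(b)]); ey=np.array([-ex[1],ex[0]])
def bxy(p): return np.array([ex@p[:2],ey@p[:2]])
def blobs(img):
    h=cv2.cvtColor(img,cv2.COLOR_RGB2HSV).astype(int); H,S,V=h[...,0],h[...,1],h[...,2]
    red=((H<5)|(H>175))&(S>200)&(V>140); wh=(S<25)&(V>200)
    wh[:, :280]=0; wh[:,345:]=0; red[:,:300]=0; red[:,360:]=0
    return red,wh
def measure(name=None):
    K,T,_=cam("wrist"); im=read_camera("wrist")
    if name: save(im,name)
    red,wh=blobs(im); out={}
    for n,m,z in(("mark",red,.0905),("ptr",wh,.09)):
        nb,l,st,ce=cv2.connectedComponentsWithStats(m.astype(np.uint8))
        if nb<2: print(n,"none"); continue
        i=1+st[1:,4].argmax(); x,y,w,hh=st[i][:4]; c=x+w/2-.5
        r0,r1=y-.5,y+hh-.5
        P=[bxy(atz(K,T,c,r,z)) for r in (r0,r1)]
        out[n]=(P[0]+P[1])/2; print(n,"bbox",st[i],"board-x far/near",P[0].round(4),P[1].round(4))
    if len(out)==2: print("remaining",(out["ptr"]-out["mark"])[0].round(4))
    return out
E
python3 - <<'E'
from h import *
measure()
im=cv2.cvtColor(cv2.imread("pics/w1.png"),cv2.COLOR_BGR2GRAY); print(im[178:222,256].tolist(), im[205,225:290].tolist())
print(im[80:102,320].tolist())
s=read_state();K,T,_=cam("wrist")
for uv in((256,190),(256,216),(232,205),(280,205)): print(uv,atz(K,T,*uv,.126).round(4),bxy(atz(K,T,*uv,.126)))
print(bxy(s["ee_pos"]))
E
```

```text
mark bbox [326 181  18  15 224] board-x far/near [ 0.6477 -0.2168] [ 0.6336 -0.2176]
ptr bbox [290  88  44   7 297] board-x far/near [ 0.7282 -0.1927] [ 0.7225 -0.1929]
remaining 0.0847
[205, 204, 211, 225, 63, 26, 38, 35, 39, 35, 31, 38, 35, 47, 63, 78, 78, 86, 90, 90, 94, 86, 89, 87, 88, 92, 92, 93, 97, 96, 99, 103, 99, 101, 99, 98, 90, 75, 107, 245, 236, 233, 232, 232] [230, 226, 226, 226, 232, 239, 235, 98, 92, 97, 97, 96, 93, 89, 92, 91, 89, 94, 83, 91, 91, 94, 94, 96, 98, 91, 94, 85, 85, 88, 90, 93, 98, 100, 99, 101, 103, 103, 99, 100, 104, 106, 106, 105, 96, 97, 103, 100, 97, 101, 103, 97, 80, 61, 50, 91, 163, 157, 164, 162, 164, 160, 156, 151, 146]
[77, 76, 77, 77, 77, 76, 67, 123, 255, 247, 244, 242, 244, 250, 255, 16, 20, 27, 85, 77, 77, 71]
(256, 190) [ 0.657  -0.0928  0.126 ] [ 0.64739123 -0.14523681]
(256, 216) [ 0.6351 -0.0946  0.126 ] [ 0.62548253 -0.14519175]
(232, 205) [ 0.6429 -0.0744  0.126 ] [ 0.63491129 -0.12572445]
(280, 205) [ 0.646  -0.1133  0.126 ] [ 0.63481606 -0.16470353]
[ 0.63663268 -0.14535619]
```

Request:
drive_tool(plan=[[0.095,0,0,-0.03,0,0,0],[0.095,0,0,-0.06,0,0,0],[0.095,0,0,-0.085,0,0,0],[0.095,0,0,-0.1,0,0,0],[0.095,0,0,-0.11,0,0,0],[0.095,0,0,-0.115,0,0,0],[0.095,0,0,-0.115,0,0,0],[0.095,0,0,-0.115,0,0,0]])

```text
clock: 3.47
ee_pos: [0.6462, -0.0934, 0.1103]
eef_rot: [3.138, 0.125, 0.004]
wrist_force: [-0.5, -1.0, 0.2]
grip_width: 0.095
```

Request:
drive_tool(plan=[[0.06,0,0,0,0,0,0],[0.04,0,0,0,0,0,0],[0.02,0,0,0,0,0,0],[0.02,0,0,0,0,0,0],[0.02,0,0,0,0,0,0],[0.02,0,0,0,0,0,0],[0.02,0,0,0,0,0,0],[0.02,0,0,0,0,0,0]])

```text
clock: 4.13
ee_pos: [0.6452, -0.0931, 0.1086]
eef_rot: [-3.139, -0.125, 0.0]
wrist_force: [0.5, -0.4, -0.4]
grip_width: 0.0474
```

```bash
python3 - <<'E'
from h import *
s=read_state(); print(s["clock"],s["ee_pos"],s["wrist_force"],s["grip_width"])
measure("w2.png")
E
```

```text
4.1333 [ 0.64519516 -0.09313889  0.10862179] [ 0.49099263 -0.37805683 -0.35181127] 0.04740182984336479
mark none
ptr bbox [316  67  29  14 366] board-x far/near [ 0.7286 -0.1809] [ 0.7221 -0.1812]
```

View pics/w2.png

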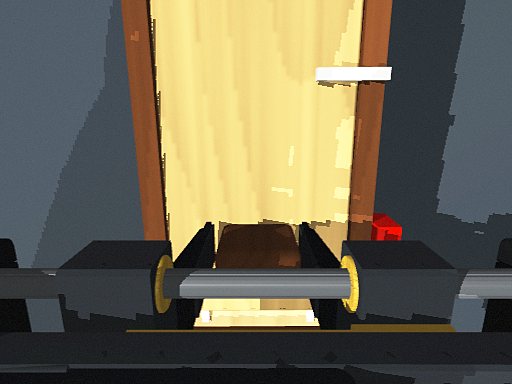

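Wrist view: the jaws straddle the grip (columns 215–300) and are nearly closed. The pointer is at (353,74), and the clip at (386,228) is partly hidden by the finger carriage. I'll finish closing.

Request:
drive_tool(plan=[[0.02,0,0,0,0,0,0],[0.02,0,0,0,0,0,0],[0.02,0,0,0,0,0,0],[0.02,0,0,0,0,0,0],[0.02,0,0,0,0,0,0],[0.02,0,0,0,0,0,0],[0.02,0,0,0,0,0,0],[0.02,0,0,0,0,0,0]])

```text
clock: 4.85
ee_pos: [0.6452, -0.0936, 0.1086]
eef_rot: [3.138, 0.125, 0.0]
wrist_force: [0.5, -6.6, -1.3]
grip_width: 0.0398
```

Request:
drive_tool(plan=[[0.02,-0.001,-0.0005,0,0,0,0],[0.02,-0.003,-0.001,0,0,0,0],[0.02,-0.006,-0.0015,0,0,0,0],[0.02,-0.009,-0.0017,0,0,0,0],[0.02,-0.012,-0.002,0,0,0,0],[0.02,-0.015,-0.0022,0,0,0,0],[0.02,-0.018,-0.0024,0,0,0,0],[0.02,-0.02,-0.0026,0,0,0,0]])

```text
clock: 5.52
ee_pos: [0.6248, -0.0955, 0.1086]
eef_rot: [-3.139, -0.125, 0.0]
wrist_force: [2.6, 0.8, -4.3]
grip_width: 0.0397
```

```bash
python3 - <<'E'
from h import *
s=read_state(); print(s["ee_pos"],s["wrist_force"],s["grip_width"],bxy(s["ee_pos"]),ex@s["wrist_force"][:2],ey@s["wrist_force"][:2])
im=read_camera("top"); K,T,_=cam("top")
r=((im[...,0]>150)&(im[...,1]<60)&(im[...,2]<60)); r[:,:290]=0; r[:,345:]=0
v,u=np.where(r); print(u.mean(),v.mean(),r.sum(),bxy(atz(K,T,u.mean(),v.mean(),.09)))
im0=cv2.imread("pics/top0.png")[:,:,::-1]
r=((im0[...,0]>150)&(im0[...,1]<60)&(im0[...,2]<60)); r[:,:290]=0; r[:,345:]=0
v,u=np.where(r); print(u.mean(),v.mean(),r.sum(),bxy(atz(K,T,u.mean(),v.mean(),.09)))
E
```

```text
[ 0.62476284 -0.09546336  0.10859166] [ 2.57514481  0.7896126  -4.2859241 ] 0.03971639931138159 [ 0.61509434 -0.14526117] 2.6301760353675103 0.5805453194074903
nan nan 0 [nan nan]
nan nan 0 [nan nan]<stdin>:5: RuntimeWarning: Mean of empty slice.
  ret = ret.dtype.type(ret / rcount)
<stdin>:8: RuntimeWarning: Mean of empty slice.
```

Request:
drive_tool(plan=[[0.02,-0.002,-0.0002,-0.0005,0,0,0],[0.02,-0.004,-0.0003,-0.0005,0,0,0],[0.02,-0.006,-0.0005,-0.0005,0,0,0],[0.02,-0.008,-0.0006,-0.0005,0,0,0],[0.02,-0.01,-0.0008,-0.0005,0,0,0],[0.02,-0.012,-0.001,-0.0005,0,0,0],[0.02,-0.014,-0.0011,-0.0005,0,0,0],[0.02,-0.015,-0.0012,-0.0005,0,0,0]])

```text
clock: 6.23
ee_pos: [0.6102, -0.0967, 0.1085]
eef_rot: [-3.139, -0.125, -0.001]
wrist_force: [2.4, 2.6, 0.7]
grip_width: 0.0398
```

```bash
python3 - <<'E'
from h import *
measure("w3.png")
im=read_camera("top"); save(im,"t3.png")
K,T,_=cam("top")
for f in("top0","t3"):
    a=cv2.imread(f"pics/{f}.png"); h=cv2.cvtColor(a,cv2.COLOR_BGR2HSV)
    m=((h[...,0]<5)|(h[...,0]>174))&(h[...,1]>190)&(h[...,2]>130); m[:,:300]=0;m[:,345:]=0
    v,u=np.where(m); print(f,m.sum(), m.sum() and bxy(atz(K,T,u.mean(),v.mean(),.09)))
cv2.imwrite("pics/t3c.png",np.hstack([cv2.resize(cv2.imread("pics/t3.png")[100:230,240:340],None,fx=4,fy=4),cv2.resize(cv2.imread("pics/w3.png"),None,fx=.75,fy=.75)[:288].repeat(1,0) if 0 else cv2.copyMakeBorder(cv2.resize(cv2.imread("pics/w3.png"),(384,288)),0,232,0,0,0)]))
E
```

```text
mark none
ptr bbox [314  67  31  14 405] board-x far/near [ 0.6935 -0.1811] [ 0.6869 -0.1815]
top0 16 [ 0.64002414 -0.21819722]
t3 0 0
```

View pics/t3c.png

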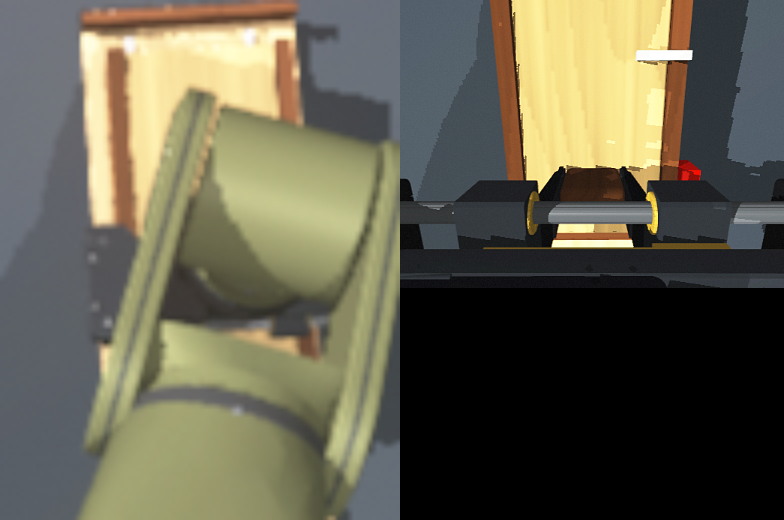

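Side by side: the arm hides the box in the top view. In the wrist view the pointer and clip are where they were before the pull, so the lid is still shut and the box is riding along at about 2.6 N. I'll keep going slowly.

Request:
drive_tool(plan=[[0.02,-0.0015,-0.0002,0,0,0,0],[0.02,-0.003,-0.0004,0,0,0,0],[0.02,-0.0045,-0.0006,0,0,0,0],[0.02,-0.006,-0.0008,0,0,0,0],[0.02,-0.0075,-0.001,0,0,0,0],[0.02,-0.009,-0.0011,0,0,0,0],[0.02,-0.01,-0.0012,0,0,0,0],[0.02,-0.01,-0.0012,0,0,0,0]])

```text
clock: 7.0
ee_pos: [0.6002, -0.0976, 0.1085]
eef_rot: [-3.138, -0.125, -0.0]
wrist_force: [1.3, 4.3, 3.3]
grip_width: 0.04
```

Request:
drive_tool(plan=[[0.02,-0.001,-0.0001,0,0,0,0],[0.02,-0.002,-0.0002,0,0,0,0],[0.02,-0.003,-0.0003,0,0,0,0],[0.02,-0.004,-0.0004,0,0,0,0],[0.02,-0.005,-0.0005,0,0,0,0],[0.02,-0.006,-0.0006,0,0,0,0],[0.02,-0.006,-0.0006,0,0,0,0],[0.02,-0.006,-0.0006,0,0,0,0]])

```text
clock: 7.67
ee_pos: [0.5942, -0.0982, 0.1085]
eef_rot: [-3.138, -0.125, -0.0]
wrist_force: [2.0, 6.2, 3.3]
grip_width: 0.0396
```

Request:
drive_tool(plan=[[0.02,-0.001,0.0004,0,0,0,0],[0.02,-0.002,0.0006,0,0,0,0],[0.02,-0.003,0.0005,0,0,0,0],[0.02,-0.004,0.0004,0,0,0,0],[0.02,-0.005,0.0003,0,0,0,0],[0.02,-0.006,0.0002,0,0,0,0],[0.02,-0.006,0.0002,0,0,0,0],[0.02,-0.006,0.0002,0,0,0,0]])

```text
clock: 8.33
ee_pos: [0.5882, -0.0986, 0.1085]
eef_rot: [3.139, 0.125, 0.0]
wrist_force: [1.1, 2.3, 4.9]
grip_width: 0.0399
```

Request:
drive_tool(plan=[[0.02,-0.001,-0.0001,0,0,0,0],[0.02,-0.002,-0.0002,0,0,0,0],[0.02,-0.003,-0.0002,0,0,0,0],[0.02,-0.004,-0.0003,0,0,0,0],[0.02,-0.005,-0.0004,0,0,0,0],[0.02,-0.006,-0.0004,0,0,0,0],[0.02,-0.006,-0.0004,0,0,0,0],[0.02,-0.006,-0.0004,0,0,0,0]])

```text
clock: 9.0
ee_pos: [0.5834, -0.099, 0.1085]
eef_rot: [3.139, 0.125, 0.005]
wrist_force: [8.0, 2.4, 2.4]
grip_width: 0.0399
```

```bash
python3 - <<'E'
from h import *
s=read_state(); print(bxy(s["ee_pos"]),ex@s["wrist_force"][:2],s["clock"])
save(read_camera("wrist"),"w4.png")
for n in("w2","w3","w4"):
    h=cv2.cvtColor(cv2.imread(f"pics/{n}.png"),cv2.COLOR_BGR2HSV); m=((h[...,0]<6)|(h[...,0]>174))&(h[...,1]>200)&(h[...,2]>120); m[:,:350]=0; m[:,430:]=0;m[241:]=0
    v,u=np.where(m); print(n,len(v) and (u.min(),u.max(),v.min(),v.max()))
E
```

```text
[ 0.57359817 -0.14548928] 8.162369857694376 9.0
w2 (np.int64(372), np.int64(401), np.int64(215), np.int64(239))
w3 (np.int64(371), np.int64(400), np.int64(214), np.int64(239))
w4 (np.int64(371), np.int64(401), np.int64(208), np.int64(240))
```

The pull rose to 8.2 N and the clip has moved 6 px up the wrist image. So the box is at the stop and the lid has just started to open, after about 59 mm of box travel. I'll open it most of the way, then measure.

Request:
drive_tool(plan=[[0.02,-0.003,-0.0002,0,0,0,0],[0.02,-0.008,-0.0006,0,0,0,0],[0.02,-0.013,-0.001,0,0,0,0],[0.02,-0.018,-0.0014,0,0,0,0],[0.02,-0.023,-0.0018,0,0,0,0],[0.02,-0.028,-0.0022,0,0,0,0],[0.02,-0.033,-0.0026,0,0,0,0],[0.02,-0.036,-0.0029,0,0,0,0]])

```text
clock: 9.72
ee_pos: [0.5476, -0.1021, 0.1085]
eef_rot: [3.139, 0.124, 0.008]
wrist_force: [10.8, 2.3, 0.3]
grip_width: 0.0399
```

Request:
drive_tool(plan=[[0.02,-0.004,-0.0003,0,0,0,0],[0.02,-0.009,-0.0007,0,0,0,0],[0.02,-0.014,-0.0011,0,0,0,0],[0.02,-0.019,-0.0015,0,0,0,0],[0.02,-0.024,-0.0019,0,0,0,0],[0.02,-0.028,-0.0022,0,0,0,0],[0.02,-0.031,-0.0025,0,0,0,0],[0.02,-0.032,-0.0026,0,0,0,0]])

```text
clock: 10.38
ee_pos: [0.5159, -0.1048, 0.1085]
eef_rot: [3.138, 0.124, 0.009]
wrist_force: [11.8, 1.7, -1.1]
grip_width: 0.0399
```

```bash
python3 - <<'E'
from h import *
s=read_state(); print(s["ee_pos"],bxy(s["ee_pos"]),s["wrist_force"],s["clock"],s["grip_width"])
save(read_camera("wrist"),"w5.png")
E
```

```text
[ 0.51594308 -0.10476105  0.10846656] [ 0.50587944 -0.14580168] [11.75166881  1.71387008 -1.0869486 ] 10.3833 0.03989390081862416
```

View pics/w5.png

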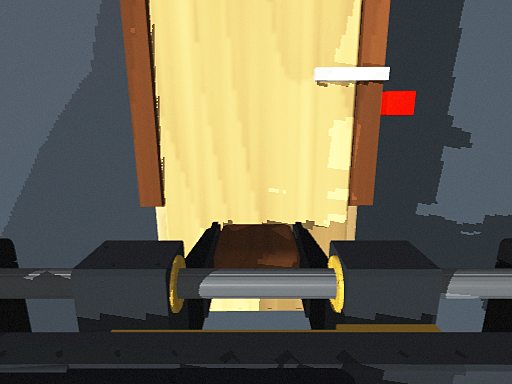

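The wrist view shows the pointer at rows 67–80 (columns 315–390) and the clip at rows 91–115 (columns 382–416). There is roughly 30 px still to go.

```bash
cat > m.py <<'E'
from h import *
def m(im,K,T):
    h=cv2.cvtColor(im,cv2.COLOR_RGB2HSV).astype(int); H,S,V=h[...,0],h[...,1],h[...,2]
    red=((H<6)|(H>174))&(S>180)&(V>120); red[:,:350]=0; red[:,430:]=0; red[180:]=0
    wh=(S<30)&(V>190); wh[:,:310]=0; wh[:,395:]=0; wh[120:]=0
    for n,k in(("red",red),("wh",wh)):
        nb,l,st,ce=cv2.connectedComponentsWithStats(k.astype(np.uint8)); i=1+st[1:,4].argmax(); x,y,w,hh,A=st[i]
        print(n,st[i])
        if n=="red": print(" shade V by row",[int(np.median(V[r,x+5:x+w-5])) for r in range(y,y+hh)])
        for z in((.09,) if n=="wh" else(.085,.09,.095,.1)):
            P=[bxy(atz(K,T,c,r,z)) for c,r in((x-.5,y+hh/2),(x+w-.5,y+hh/2),(x+w/2,y-.5),(x+w/2,y+hh-.5))]
            print(" z",z,"y-width",round(P[0][1]-P[1][1],4),"x far/near/mid",[round(q,4) for q in(P[2][0],P[3][0],(P[2][0]+P[3][0])/2)])
E
python3 - <<'E'
from m import *
K,T,_=cam("wrist"); m(cv2.imread("pics/w5.png")[:,:,::-1],K,T)
E
```

```text
red [380  91  36  24 801]
 shade V by row [255, 255, 251, 251, 251, 251, 250, 251, 251, 251, 251, 251, 250, 250, 250, 250, 250, 250, 250, 250, 250, 251, 255, 255]
 z 0.085 y-width 0.0188 x far/near/mid [np.float64(0.5879), np.float64(0.5759), np.float64(0.5819)]
 z 0.09 y-width 0.0183 x far/near/mid [np.float64(0.5876), np.float64(0.5759), np.float64(0.5817)]
 z 0.095 y-width 0.0177 x far/near/mid [np.float64(0.5873), np.float64(0.5759), np.float64(0.5816)]
 z 0.1 y-width 0.0172 x far/near/mid [np.float64(0.587), np.float64(0.576), np.float64(0.5815)]
wh [ 314   67   76   14 1000]
 z 0.09 y-width 0.0377 x far/near/mid [np.float64(0.5989), np.float64(0.5924), np.float64(0.5957)]
```

Request:
drive_tool(plan=[[0.02,-0.003,-0.0002,0,0,0,0],[0.02,-0.006,-0.0005,0,0,0,0],[0.02,-0.009,-0.0007,0,0,0,0],[0.02,-0.012,-0.001,0,0,0,0],[0.02,-0.014,-0.0011,0,0,0,0],[0.02,-0.014,-0.0011,0,0,0,0],[0.02,-0.014,-0.0011,0,0,0,0],[0.02,-0.014,-0.0011,0,0,0,0]])

```text
clock: 11.1
ee_pos: [0.5022, -0.1059, 0.1085]
eef_rot: [3.138, 0.124, 0.009]
wrist_force: [11.0, 2.8, -1.6]
grip_width: 0.0399
```

```bash
python3 - <<'E'
from m import *
s=read_state(); print(s["ee_pos"],s["wrist_force"],s["clock"])
K,T,_=cam("wrist"); im=read_camera("wrist"); save(im,"w6.png"); m(im,K,T)
t=read_camera("top"); sc=read_camera("scene")
a=cv2.resize(t[100:230,240:340],(400,520),interpolation=2); b2=cv2.resize(im[30:150,290:440],(400,320),interpolation=2); c=cv2.resize(sc,(400,200)) if 0 else cv2.resize(sc[130:280,110:310],(267,200))
R2=np.zeros((520,400,3),np.uint8); R2[:320]=b2; R2[320:,:267]=c
save(np.hstack([a,R2]),"f6.png")
E
```

```text
[ 0.50224266 -0.10592627  0.10848995] [11.02284916  2.80265743 -1.56863839] 11.1
red [383  61  37  27 817]
 shade V by row [255, 255, 255, 255, 255, 255, 255, 255, 255, 255, 255, 255, 255, 254, 250, 250, 250, 250, 250, 250, 250, 250, 251, 255, 250, 140, 95]
 z 0.085 y-width 0.0189 x far/near/mid [np.float64(0.5887), np.float64(0.5757), np.float64(0.5822)]
 z 0.09 y-width 0.0184 x far/near/mid [np.float64(0.588), np.float64(0.5753), np.float64(0.5816)]
 z 0.095 y-width 0.0178 x far/near/mid [np.float64(0.5872), np.float64(0.575), np.float64(0.5811)]
 z 0.1 y-width 0.0173 x far/near/mid [np.float64(0.5865), np.float64(0.5746), np.float64(0.5806)]
wh [314  67  75  14 985]
 z 0.09 y-width 0.0372 x far/near/mid [np.float64(0.5852), np.float64(0.5787), np.float64(0.582)]
```

View pics/f6.png

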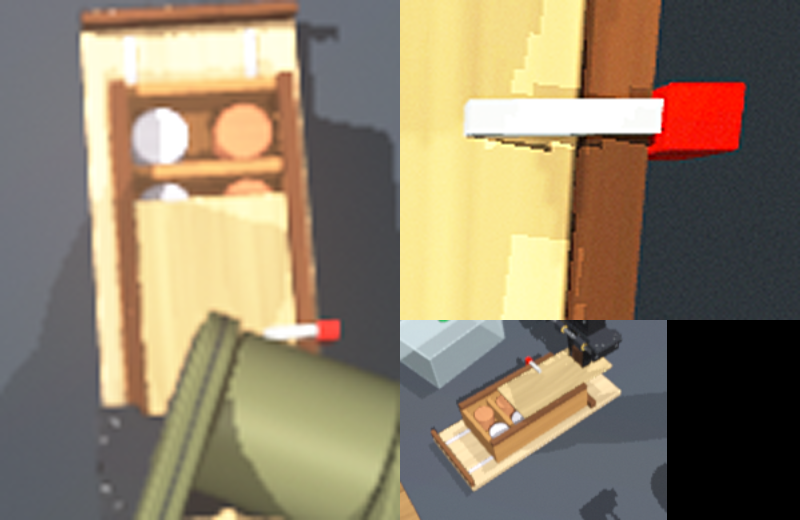

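The wrist inset and the top view both show the pointer's bar end meeting the middle of the red clip. They measure 0.5820 and about 0.5817, and the tins are exposed. I'll hold briefly to check for drift, then hand in.

Request:
drive_tool(plan=[[0.02,0,0,0,0,0,0],[0.02,0,0,0,0,0,0],[0.02,0,0,0,0,0,0],[0.02,0,0,0,0,0,0],[0.02,0,0,0,0,0,0],[0.02,0,0,0,0,0,0],[0.02,0,0,0,0,0,0],[0.02,0,0,0,0,0,0]])

```text
clock: 11.92
ee_pos: [0.5023, -0.1059, 0.1085]
eef_rot: [3.138, 0.124, 0.009]
wrist_force: [12.0, 1.1, -1.0]
grip_width: 0.0398
```

```bash
python3 - <<'E'
from m import *
K,T,_=cam("wrist"); m(read_camera("wrist"),K,T); s=read_state(); print(s["clock"],s["wrist_force"]); print(close_job())
E
```

```text
red [383  61  37  27 817]
 shade V by row [255, 255, 255, 255, 255, 255, 255, 255, 255, 255, 255, 255, 255, 251, 250, 250, 250, 250, 250, 250, 250, 250, 251, 255, 251, 162, 93]
 z 0.085 y-width 0.0189 x far/near/mid [np.float64(0.5887), np.float64(0.5757), np.float64(0.5822)]
 z 0.09 y-width 0.0184 x far/near/mid [np.float64(0.588), np.float64(0.5754), np.float64(0.5817)]
 z 0.095 y-width 0.0178 x far/near/mid [np.float64(0.5873), np.float64(0.575), np.float64(0.5812)]
 z 0.1 y-width 0.0173 x far/near/mid [np.float64(0.5866), np.float64(0.5747), np.float64(0.5806)]
wh [314  67  75  14 986]
 z 0.09 y-width 0.0372 x far/near/mid [np.float64(0.5853), np.float64(0.5788), np.float64(0.582)]
11.9667 [11.74667981  1.27329207 -0.48771318]
the job is handed in; nothing more can be done
None
```

The box is against its front stop and the lid is held open with the white pointer level with the red clip. I handed the job in at 12 s, with the gripper still holding the grip.

- **Drawing the box:** I pulled the box along the board with the lid shut, at about 1–3 N. After about 59 mm of travel the pull rose to 8.2 N and the lid had just started to move, so I took that as the stop.
- **Opening the lid:** I pulled the lid on about 85 mm, guided by the wrist camera.
- **Last checks:** The pointer is within about 1 mm of the clip's middle. That held with no drift over a 0.8 s hold, at about 12 N of pull and a steady 40 mm grip width. The clip stayed in place during the last stage of the pull, so the box remained against the stop.
- **Not confirmed directly:** The top view was blocked by the arm during the pull. Contact with the stop therefore rests on the force rise and the clip measurements, not on seeing it. Sideways force on the grip reached about 6–7 N, and I eased it off. I never moved near the pot, spray bottle, scoop or dome, but took no separate check picture of them at the end.

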